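# Turn the top leaf of the sample book

### The job

A paper-sample book lies open on the worktop. With your fingertips, get under the tab of the top leaf on the right (the tab nearer to you), turn that leaf over the spine rod to the left side, and gently press it down until it lies fully flat there. Turn it steadily, don't flick it and never take it between the fingers; leave the leaf beneath it lying flat and don't disturb anything else on the worktop.

Things in the scene. Friction and masses are not known exactly. Their poses are not given: they have to be found in the camera images.
- sample_book: open sample book, fixed: black covers 150 mm (its x) by 248 mm (its y), 4 mm thick, paper blocks on both halves, steel rod along the spine. Origin: centre of its underside, on the worktop; x along the spine (away from the robot at yaw 0), y to the left half, z up. The right half (-y) carries two grey hinged leaves, one on the other; a fixed grey leaf lies already turned on the left
- rod_mid (a point): middle of the spine rod, 43.5 mm above the worktop; the rod runs along the book's x axis, is the hinge axis of both leaves and lies in the top leaf's mid-plane; axes as the book's
- top_leaf (a joint): angle of the top leaf about the rod: 0 flat on the right half, pi/2 upright, 3.1416 (stop) flat on the left; starts 0 to 0.3. Stiff grey panel 3 mm thick, 140 mm along the rod, to 121 mm from the rod; its tab, 56 mm wide, to 148 mm, past the covers. Stiff hinge: stays at any angle it is left at, turns at about 1 to 2 N at the tab. Flat, its underside is 42 mm over the worktop
- top_tab (a point): centre of the top leaf's tab (mid-thickness), 134 mm from the rod and 39 mm toward the robot (book's -x) from the rod's middle; turns with the leaf. Its x axis is along the rod, y points from the tab to the rod, z is normal to the leaf (up while it lies on the right)
- under_leaf (a joint): turn angle of the leaf beneath, same panel, hinge and stiffness, lying 4.5 mm lower on the right half: 0 flat, must stay flat
- under_tab (a point): centre of the under leaf's tab (mid-thickness), 134 mm from the rod and 39 mm away from the robot (book's +x) from the rod's middle; the tabs are 22 mm apart along the rod. Below both tabs the worktop is bare
- glue_stick: glue stick standing on end, 30 mm across and 96 mm tall, left of the book; loose, must stay; origin: centre of its underside
- marker_black: marker pen lying flat, 17x132x19 mm, left of the book; loose, must stay; origin: centre of its underside
- sticky_notes: block of sticky notes, 50x50x24 mm, left of the book; loose, must stay; origin: centre of its underside
- spring_clip: black spring clip, 34x32x14 mm, right of the book; loose, must stay; origin: centre of its underside
- letter_opener: letter opener lying flat, 18x204x9 mm, right of the book; loose, must stay; origin: centre of its underside
- stapler: black stapler, 36x141x49 mm, far left; loose, must stay; origin: centre of its underside

How it is judged:
By the outcome, as a careful person would: the job done as asked, in the order asked, and still so for the second after the job is handed in, with the robot touching nothing.
It also fails if it takes over 48 s, if anything falls off the work surface, if the arm or the gripper's body presses on something with over 40 N, if the wrist force passes 120 N, or if a joint passes its speed limit or range.

### The arm

A 6-joint arm with a two-finger parallel gripper is mounted at the origin on a cart in front of the work surface, level with it; the furniture and walls round the work are solid. World frame = base frame: x ahead of the robot, y to its left, z up, the work surface at z = 0. Lengths are in m, angles in rad, forces in N, time in s.
With the tool pointing down it reaches from about 0.35 to 0.975 m from the base axis. Payload 17.4 kg.
Tool frame: the origin (TCP) lies at the very end of the fingers, on their centre line; the grasp point (between the pads) lies hold_point_z behind it (hold_point_z is the distance from the TCP to the grasp point, in m); z points along the fingers, y is the direction in which the jaws open and shut (so a half turn about z gives the same grasp; the last joint's range is limited). The gripper opens to 85 mm and grips with 20 to 120 N. Pads are 22 mm wide; open, the fingers measure 114 mm over their backs; the gripper's body (76 mm by 85 mm) begins 54 mm behind the grasp point. The pads swing forward as they close: fully open they stand 13 mm farther back than shut.
Start: joints at [-1.24, 0.116, 1.442, -0, 1.584, -0.038], TCP at [0.243, -0.63, 0.231] pointing down, gripper open.
Joint ranges: [-2.83, 2.83], [-0.83, 2.19], [0.07, 2.5], [-1.14, 4.28], [0.01, 3], [-2.97, 2.97]. Speed limits (rad/s): [1.89, 1.89, 2.22, 3.14, 3.14, 3.14].

### API

Orientations are given as a unit quaternion [x, y, z, w].
In Python, from station import * gives the robot as it stands.
- The arm moves only by the tool apply_moves, never from a script. Its arguments are lists of equal length, an entry for each row: "offset": the shift along the world's x, y, z in mm, a list of three; "turn": the turn, a rotation vector about the world's x, y, z in degrees, a list of three; "fingers": the opening, from 0 (shut) to 1 (fully open). In form: {"offset": [[x, y, z], ...], "turn": [[ax, ay, az], ...], "fingers": [fingers, ...]}. A call has exactly 5 rows; each row is the pose to reach, as a shift and turn from the pose commanded when the call began; what a row does not reach only later rows make up. A row lasts 1/12 s, in which the tool goes at most 41.7 mm and 7.16 degrees, less where a joint would pass 70% of its speed; a pose out of reach is approached as far as the arm can. A call with a gripper value outside its range is refused whole. The fingers move at their own pace and stop on an object; the grip force is fixed at half the most. Time passes only in rows, so rows that repeat a pose let the fingers close, or fill a call up. It gives the time, the measured TCP pose, the force and the opening at its end, in the units of the state.
- get_state(): the state, without advancing time (a new reading comes with each control period).
- read_camera(name): name is "scene" or "side" or "wrist"; returns (picture, depth): 480x640x3 uint8, red, green, blue; 480x640 float32, m along the optical axis (not along the pixel's ray), 0 where there is no reading.
- camera_info(name): a dict with "camera_matrix" (3x3 intrinsics, pixels), "cam_to_world" (4x4, takes a point from camera to world coordinates); the wrist camera has in their place "tool_from_camera" (4x4, takes a point from camera to tool coordinates, whose origin is the TCP and whose axes are the flange's). Camera axes: x right, y down, z forward; pixel columns grow to the right and rows downward; lengths in m; the calibration is good to about 2 mm. A picture is of the moment at which its call begins: read the wrist's pose just before it. camera_info takes no time and is no camera call.
- hand_in(): hands the job in, once; it reports no verdict.
The state is a dict: "t": time; "joint_pos": joint angles; "dq": joint speeds; "joint_torque": joint torques, N m; "tcp_pos": TCP position; "tool_rot": TCP orientation; "ft_force": force on the tool from outside, world axes, zero at the start; "torque": the same for the moment, N m; "finger_gap": finger opening in m.
Only numpy, scipy, OpenCV 4.12 (cv2) and the standard library are available. Lean on these libraries where they do the work, as an engineer would, in place of code of your own. Each camera call takes 0.05 s, during which the arm holds its last target.

## Working session

There is one attempt and no reset: what is moved stays moved. The work goes in short steps, Python scripts to look and compute and a tool call to move; the robot and the scene stay as the last step left them, time stands still between calls to the robot, and variables do not carry over. Pictures are saved under pics/ and viewed, and the job is handed in when it is done.

Besides the shell and the picture viewer there is one more tool, called after "Call:" as name(argument=value, ...) on one line, values as JSON. apply_moves: Moves the arm, as the interface text tells. Its arguments: {"type":"object","properties":{"offset":{"type":"array"},"turn":{"type":"array"},"fingers":{"type":"array"}},"required":["offset","turn","fingers"]}

```bash
ls; mkdir -p pics; python3 - <<'E'
from station import *
import cv2
s=get_state();print({k:(v if not hasattr(v,'round') else v) for k,v in s.items()})
for n in ["scene","side"]:
    p,d=read_camera(n);cv2.imwrite(f"pics/{n}0.png",p[:,:,::-1]);
    import numpy as np;np.save(f"pics/{n}0.npy",d)
    print(n,camera_info(n))
print(camera_info("wrist"))
E
```

```text
pics
{'t': 0.0, 'joint_pos': array([-1.23979687e+00,  1.16450200e-01,  1.44225793e+00, -4.08837879e-05,
        1.58395730e+00, -3.78043165e-02]), 'dq': array([-0.0013133 , -0.00219394, -0.00135795, -0.00081487, -0.00061683,
        0.00036741]), 'joint_torque': array([ 1.35360140e-03, -7.31976557e+01, -6.32484269e+01,  8.03023090e-05,
        6.37525241e-03, -1.25721153e-04]), 'tcp_pos': array([ 0.24325699, -0.62945128,  0.23059084]), 'tool_rot': array([ 9.83046002e-01,  1.83358311e-01, -9.85728856e-05, -5.27649078e-04]), 'ft_force': array([ 0.08633225, -0.16862315, -0.54520067]), 'torque': array([-0.03363138,  0.00685714, -0.05480943]), 'finger_gap': 0.0851134557867827}
scene {'camera_matrix': array([[513.43862558,   0.        , 315.24814021],
       [  0.        , 513.43862558, 236.22281605],
       [  0.        ,   0.        ,   1.        ]]), 'cam_to_world': array([[-7.33861163e-01, -3.43439523e-01,  5.86086246e-01,
        -1.77281421e-01],
       [-6.79299336e-01,  3.71601610e-01, -6.32822769e-01,
         8.78164504e-01],
       [-4.54242706e-04, -8.62532050e-01, -5.06002229e
[... 488 characters left out ...]
 [-3.75722134e-04, -7.99338389e-01, -6.00881018e-01,
         9.84834108e-01],
       [ 0.00000000e+00,  0.00000000e+00,  0.00000000e+00,
         1.00000000e+00]])}
{'camera_matrix': array([[354.5748369 ,   0.        , 314.30980854],
       [  0.        , 354.5748369 , 242.26437739],
       [  0.        ,   0.        ,   1.        ]]), 'tool_from_camera': array([[-8.93996806e-05, -9.63127746e-01, -2.69044490e-01,
         6.83093050e-02],
       [ 9.99999944e-01,  1.06858328e-06, -3.36111169e-04,
        -6.13621560e-04],
       [ 3.24005489e-04, -2.69044504e-01,  9.63127691e-01,
        -1.42687857e-01],
       [ 0.00000000e+00,  0.00000000e+00,  0.00000000e+00,
         1.00000000e+00]])}
```

View pics/scene0.png

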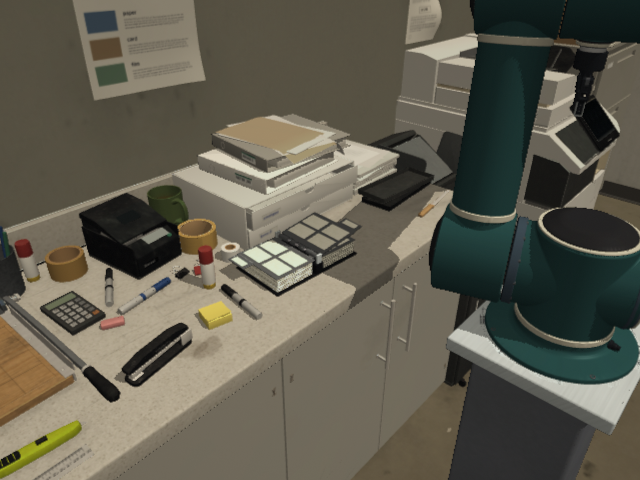

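View pics/side0.png

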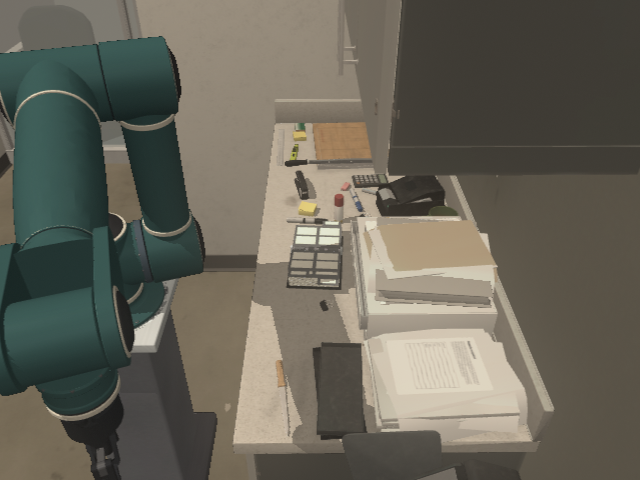

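The scene view shows the book around px (295,250). The side view shows it at (315,255), with the right half towards the bottom of the picture. I'll zoom in and take depth.

```bash
cat > h.py <<'E'
import numpy as np,cv2
from station import *
def w(n,u,v,d):
    c=camera_info(n);K=c["camera_matrix"];T=c["cam_to_world"]
    p=np.array([(u-K[0,2])/K[0,0]*d,(v-K[1,2])/K[1,1]*d,d]);return T[:3,:3]@p+T[:3,3]
def plane(n,u,v,z):
    c=camera_info(n);K=c["camera_matrix"];T=c["cam_to_world"]
    r=T[:3,:3]@np.array([(u-K[0,2])/K[0,0],(v-K[1,2])/K[1,1],1]);o=T[:3,3]
    return o+r*(z-o[2])/r[2]
def proj(n,p):
    c=camera_info(n);K=c["camera_matrix"];T=c["cam_to_world"]
    q=K@(T[:3,:3].T@(np.array(p)-T[:3,3]));return q[:2]/q[2]
E
python3 - <<'E'
from h import *
a=cv2.imread("pics/scene0.png")[200:300,190:390];cv2.imwrite("pics/s0z.png",cv2.resize(a,(800,400),interpolation=cv2.INTER_CUBIC))
a=cv2.imread("pics/side0.png")[210:320,260:380];cv2.imwrite("pics/d0z.png",cv2.resize(a,(654,600),interpolation=cv2.INTER_CUBIC))
d=np.load("pics/side0.npy")
for v in range(222,295,5): print(v,[tuple((w("side",u,v,d[v,u])*1000).round().astype(int)) for u in (295,305,315,325,335)])
E
```

```text
222 [(np.int64(478), np.int64(359), np.int64(1)), (np.int64(510), np.int64(357), np.int64(3)), (np.int64(542), np.int64(352), np.int64(6)), (np.int64(572), np.int64(301), np.int64(41)), (np.int64(603), np.int64(298), np.int64(43))]
227 [(np.int64(478), np.int64(337), np.int64(-3)), (np.int64(511), np.int64(277), np.int64(39)), (np.int64(541), np.int64(277), np.int64(39)), (np.int64(572), np.int64(275), np.int64(40)), (np.int64(602), np.int64(275), np.int64(40))]
232 [(np.int64(481), np.int64(250), np.int64(40)), (np.int64(511), np.int64(252), np.int64(38)), (np.int64(541), np.int64(251), np.int64(39)), (np.int64(571), np.int64(248), np.int64(41)), (np.int64(601), np.int64(247), np.int64(41))]
237 [(np.int64(482), np.int64(223), np.int64(41)), (np.int64(512), np.int64(221), np.int64(42)), (np.int64(541), np.int64(220), np.int64(43)), (np.int64(571), np.int64(220), np.int64(43)), (np.int64(600), np.int64(222), np.int64(41))]
242 [(np.int64(483), np.int64(201), np.int64(39)), (np.int64(512), np.int64(201), np.int64(39)), (np.int64(539), np.int64(-1080), np.int64(985)), (np.int64(570), n
[... 1683 characters left out ...]
, np.int64(41))]
282 [(np.int64(486), np.int64(50), np.int64(15)), (np.int64(513), np.int64(46), np.int64(18)), (np.int64(540), np.int64(43), np.int64(20)), (np.int64(567), np.int64(14), np.int64(45)), (np.int64(593), np.int64(18), np.int64(42))]
287 [(np.int64(486), np.int64(43), np.int64(4)), (np.int64(513), np.int64(43), np.int64(3)), (np.int64(540), np.int64(45), np.int64(1)), (np.int64(567), np.int64(39), np.int64(6)), (np.int64(595), np.int64(39), np.int64(6))]
292 [(np.int64(486), np.int64(27), np.int64(-1)), (np.int64(513), np.int64(28), np.int64(-2)), (np.int64(540), np.int64(27), np.int64(-1)), (np.int64(567), np.int64(27), np.int64(-2)), (np.int64(594), np.int64(25), np.int64(0))]
```

View pics/s0z.png

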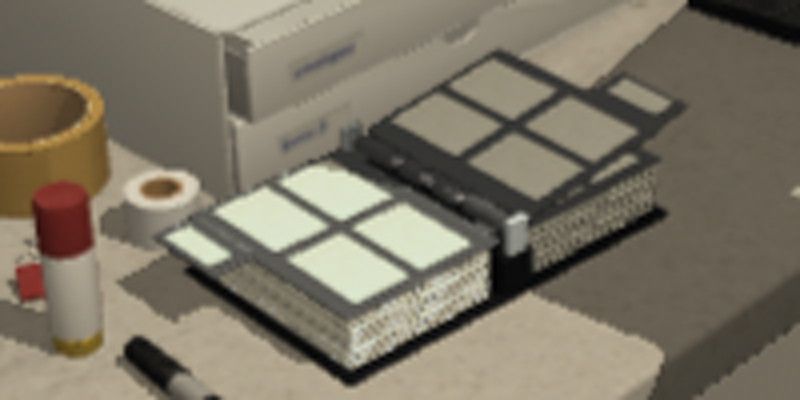

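View pics/d0z.png

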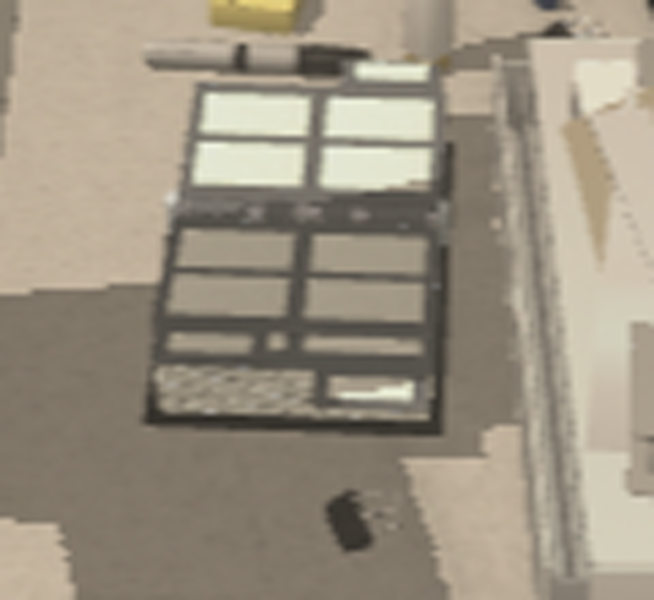

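```bash
python3 - <<'E'
from h import *
S=lambda a,b,z:(plane("scene",190+a/4,200+b/4,z)*1000).round(1)
D=lambda a,b,z:(plane("side",260+a/5.45,210+b/5.45,z)*1000).round(1)
print("rod near/far scene",S(515,225,.0435),S(350,130,.0435))
print("rod side",D(175,200,.0435),D(443,212,.0435))
print("cover near right/near left scene",S(665,212,.002),S(350,380,.002))
print("cover side nearR farR",D(147,423,.004),D(440,432,.004))
print("left leaf near left/ right scene",S(350,308,.0435),S(492,240,.0435)); print("left leaf side NL FL",D(197,86,.0435),D(440,97,.0435))
print("left tab side",D(350,64,.0435),D(432,64,.0435))
d=np.load("pics/side0.npy")
P=np.array([w("side",u,v,d[v,u]) for v in range(254,271) for u in range(294,334,2)])
A=np.c_[P[:,:2],np.ones(len(P))];c=np.linalg.lstsq(A,P[:,2],rcond=None)[0];print("leaf plane",c,np.std(A@c-P[:,2]))
for n,a,b in [("marker",145,55),("marker",370,55),("clip",350,520)]: print(n,D(a,b,.01))
print("glue",(plane("side",338,220,0)*1000).round(),"opener",(plane("side",280,365,.005)*1000).round(),(plane("side",286,420,.005)*1000).round())
print("scene glue",S(78,345,.0),"marker",S(145,345,.01),(plane("scene",258,316,.01)*1000).round())
E
```

```text
rod near/far scene [471.1 166.7  43.5] [615.2 155.9  43.5]
rod side [475.2 172.2  43.5] [615.9 160.4  43.5]
cover near right/near left scene [458.4  47.1   2. ] [476.2 290.4   2. ]
cover side nearR farR [464.   39.7   4. ] [609.8  31.6   4. ]
left leaf near left/ right scene [480.1 284.5  43.5] [470.  186.5  43.5]
left leaf side NL FL [484.3 277.3  43.5] [618.7 265.4  43.5]
left tab side [569.6 298.1  43.5] [615.6 297.7  43.5]
leaf plane [-0.00869341 -0.70172718  0.12115971] 0.01577058135576074
marker [451.3 357.6  10. ]
marker [582.5 356.3  10. ]
clip [563.8 -38.   10. ]
glue [615. 371.   0.] opener [ 458. -233.    5.] [ 477. -382.    5.]
scene glue [609.8 367.4   0. ] marker [571.5 350.7  10. ] [447. 371.  10.]
```

Measured so far:
- **Rod:** middle at about (543,163) mm, yaw about -4°.
- **Leaf:** tilt about 0.13 rad, so the top tab is at about (495,33,61) mm.

Next I'll shut the fingers and move to a pre-pose on the right.

Call:
apply_moves(offset=[[20,40,10],[40,80,20],[60,120,25],[80,160,25],[100,200,25]], turn=[[0,0,6],[0,0,12],[0,0,18],[0,0,24],[0,0,30]], fingers=[0,0,0,0,0])

```text
t: 0.52
tcp_pos: [0.3358, -0.4437, 0.2563]
tool_rot: [0.901, 0.434, 0.0, 0.0]
ft_force: [1.0, 0.4, 0.9]
finger_gap: 0.0256
```

Call:
apply_moves(offset=[[20,40,0],[40,80,0],[60,120,0],[80,160,0],[100,200,0]], turn=[[0,0,7],[0,0,14],[0,0,21],[0,0,28],[0,0,35]], fingers=[0,0,0,0,0])

```text
t: 0.93
tcp_pos: [0.4289, -0.2571, 0.2561]
tool_rot: [0.729, 0.685, 0.0, 0.0]
ft_force: [0.8, -0.6, -0.1]
finger_gap: 0.0002
```

Call:
apply_moves(offset=[[20,35,0],[40,70,0],[50,100,0],[50,110,0],[50,110,0]], turn=[[0,0,0],[0,0,0],[0,0,0],[0,0,0],[0,0,0]], fingers=[0,0,0,0,0])

```text
t: 1.35
tcp_pos: [0.4788, -0.147, 0.256]
tool_rot: [0.73, 0.684, -0.0, -0.0]
ft_force: [0.8, 0.1, 0.4]
finger_gap: -0.0
```

```bash
python3 - <<'E'
from h import *
import station;print([n for n in dir(station) if n[0]!='_'])
s=get_state();print(s)
p,d=read_camera("wrist");cv2.imwrite("pics/w1.png",p[:,:,::-1]);np.savez("pics/w1.npz",d=d,p=s["tcp_pos"],q=s["tool_rot"])
E
```

```text
['Unreachable', 'camera_info', 'get_state', 'hand_in', 'hold_point_z', 'read_camera']
{'t': 1.35, 'joint_pos': array([-3.48949973e-01, -2.73777431e-01,  1.76924103e+00,  2.13342428e-04,
        1.64656484e+00, -2.84502521e-01]), 'dq': array([-0.06137557,  0.00571011, -0.00755118, -0.01223756, -0.0037143 ,
       -0.04903789]), 'joint_torque': array([ 3.63057777e+00, -4.04469967e+01, -6.34768295e+01,  2.33087107e-01,
        1.72539748e-02,  9.15886313e-01]), 'tcp_pos': array([ 0.47884239, -0.14702057,  0.25599475]), 'tool_rot': array([ 7.29515838e-01,  6.83963876e-01, -3.52496650e-06, -2.42442664e-04]), 'ft_force': array([0.83381196, 0.05261805, 0.37335453]), 'torque': array([-0.02161526, -0.06780546, -0.04832629]), 'finger_gap': -2.166790522820555e-05}
```

View pics/w1.png

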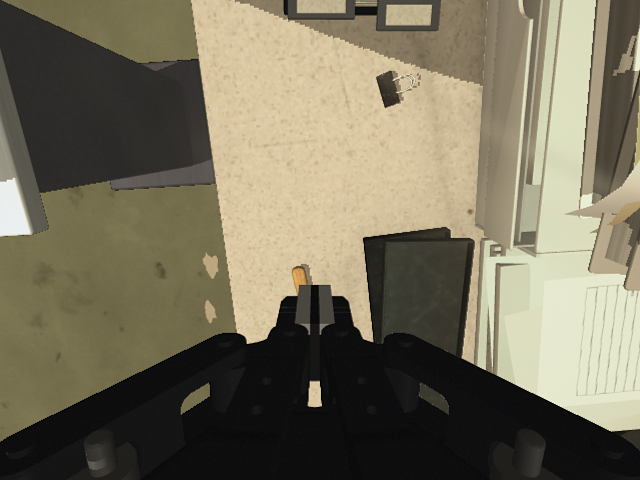

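The wrist view shows both tabs at the top, the near one at about px (320,5) and the far one at (410,12). The clip is at (395,88). The path to the tab is clear, so I'll tilt a little and check how the joints respond.

Call:
apply_moves(offset=[[0,0,0],[0,0,0],[0,0,0],[0,0,0],[0,0,0]], turn=[[6,-0.4,0],[12,-0.8,0],[18,-1.2,0],[24,-1.7,0],[30,-2.1,0]], fingers=[0,0,0,0,0])

```text
t: 1.82
tcp_pos: [0.4782, -0.1509, 0.2568]
tool_rot: [0.706, 0.659, 0.192, -0.177]
ft_force: [0.7, 1.2, -0.4]
finger_gap: -0.0
```

```bash
python3 - <<'E'
from h import *
print(hold_point_z)
from scipy.spatial.transform import Rotation as R
s=get_state();print(s["joint_pos"],s["tcp_pos"],R.from_quat(s["tool_rot"]).as_matrix().round(3))
p,d=read_camera("wrist");cv2.imwrite("pics/w2.png",p[:,:,::-1]);np.savez("pics/w2.npz",d=d,p=s["tcp_pos"],q=s["tool_rot"])
E
```

```text
0.0187
[-0.61207183 -0.14610609  1.7234935   0.46514014  1.82569119 -0.48387895] [ 0.47822874 -0.15092669  0.25684627] [[ 0.059  0.998  0.038]
 [ 0.861 -0.07   0.503]
 [ 0.505  0.004 -0.863]]
```

View pics/w2.png

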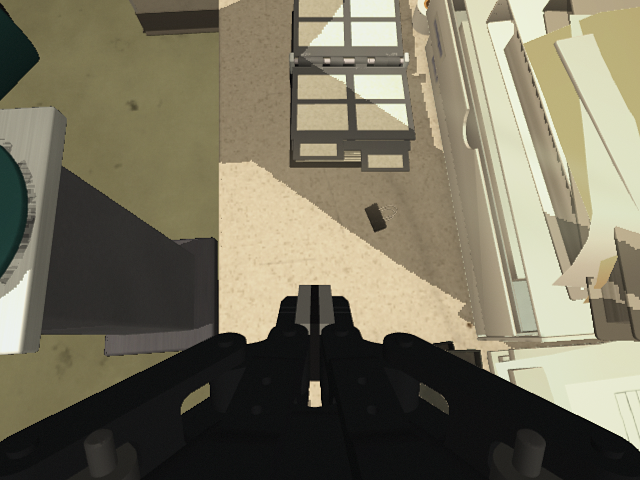

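The tilt is feasible: q4 moved in the positive direction, where its range is wide. The view shows the rod from (293,62) to (407,60), the top tab at about (321,151) and the under tab at about (386,162). I'll measure from this picture with depth.

```bash
cat >> h.py <<'E'
from scipy.spatial.transform import Rotation as R
def wT(f):
    T=np.eye(4);T[:3,:3]=R.from_quat(f["q"]).as_matrix();T[:3,3]=f["p"]
    return T@camera_info("wrist")["tool_from_camera"]
def wp(f,u,v,d=None,z=None):
    K=camera_info("wrist")["camera_matrix"];T=wT(f);r=np.array([(u-K[0,2])/K[0,0],(v-K[1,2])/K[1,1],1])
    if d is None:
        r=T[:3,:3]@r;return T[:3,3]+r*(z-T[2,3])/r[2]
    return (T@np.r_[r*d,1])[:3]
E
python3 - <<'E'
from h import *
f=np.load("pics/w2.npz");d=f["d"]
a=cv2.imread("pics/w2.png")[0:190,270:440];cv2.imwrite("pics/w2z.png",cv2.resize(a,(537,600),interpolation=cv2.INTER_CUBIC))
print("rod",wp(f,293,62,z=.0435),wp(f,407,60,z=.0435))
for u in (310,321,335,350,370,395):
  print(u,[tuple((wp(f,u,v,d[v,u])*1000).round().astype(int).tolist()) for v in (80,90,100,110,120,130,140,148,153,158,163,168)])
E
```

```text
rod [0.47446383 0.16787859 0.0435    ] [0.61698765 0.16120082 0.0435    ]
310 [(494, 134, 50), (493, 118, 53), (492, 104, 54), (491, 88, 57), (490, 74, 59), (489, 60, 60), (488, 47, 62), (487, 35, 66), (487, 29, 64), (486, 22, 66), (487, 48, 5), (487, 43, 0)]
321 [(507, 133, 51), (506, 118, 52), (504, 103, 54), (503, 87, 57), (502, 73, 59), (501, 59, 61), (500, 46, 61), (499, 34, 65), (499, 29, 64), (498, 22, 66), (501, 47, 4), (501, 43, 0)]
335 [(524, 132, 51), (522, 117, 52), (521, 101, 55), (519, 87, 56), (518, 72, 59), (517, 59, 60), (515, 45, 62), (514, 33, 65), (514, 27, 66), (513, 21, 66), (519, 46, 5), (519, 41, 1)]
350 [(542, 131, 51), (540, 116, 52), (538, 100, 55), (537, 86, 56), (535, 71, 58), (534, 57, 60), (532, 45, 60), (535, 46, 39), (536, 47, 26), (538, 48, 11), (538, 45, 4), (538, 40, -1)]
370 [(566, 130, 49), (564, 114, 52), (562, 99, 54), (560, 83, 58), (558, 69, 59), (556, 55, 61), (559, 55, 41), (558, 44, 40), (557, 38, 41), (556, 31, 42), (556, 24, 41), (555, 19, 40)]
395 [(596, 128, 49), (593, 111, 53), (591, 97, 54), (589, 82, 57), (586, 67, 59), (585, 54, 59), (589, 53, 40), (587, 42, 41), (586, 36, 41), (585, 29, 42), (585, 23, 41), (584, 17, 41)]
```

View pics/w2z.png

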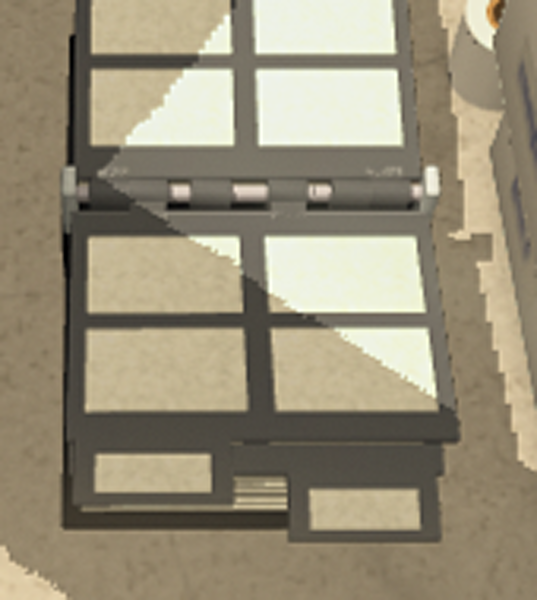

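Readings agree across views:
- **Rod:** middle at (545,164), yaw about -3.8°.
- **Leaf:** angle about 0.15 rad.
- **Tab:** centre at (498,34,63), with its outer edge underside at about z=64.
- **Under tab:** at x 530–585, z about 41.

I'll tilt to 25° below horizontal and descend outside the tab.

Call:
apply_moves(offset=[[2,12,-20],[4,24,-40],[6,36,-60],[8,48,-80],[10,60,-100]], turn=[[7,-0.5,0],[14,-0.9,0],[21,-1.4,0],[28,-1.9,0],[35,-2.3,0]], fingers=[0,0,0,0,0])

```text
t: 2.28
tcp_pos: [0.4884, -0.0902, 0.1557]
tool_rot: [0.616, 0.574, 0.395, -0.367]
ft_force: [1.3, 0.2, -0.4]
finger_gap: 0.0002
```

Call:
apply_moves(offset=[[0,0,0],[0,0,0],[0,0,0],[0,0,0],[0,0,0]], turn=[[0,0,0],[0,0,0],[0,0,0],[0,0,0],[0,0,0]], fingers=[0,0,0,0,0])

```text
t: 2.7
tcp_pos: [0.4892, -0.0897, 0.1584]
tool_rot: [0.616, 0.577, 0.393, -0.365]
ft_force: [0.6, 0.5, -0.0]
finger_gap: 0.0
```

```bash
python3 - <<'E'
from h import *
s=get_state();print(s["joint_pos"],s["tcp_pos"],R.from_quat(s["tool_rot"]).as_matrix().round(3),s["ft_force"])
p,d=read_camera("wrist");cv2.imwrite("pics/w3.png",p[:,:,::-1]);np.savez("pics/w3.npz",d=d,p=s["tcp_pos"],q=s["tool_rot"])
p,d=read_camera("side");cv2.imwrite("pics/side3.png",p[:,:,::-1])
E
```

```text
[-0.68437923  0.09968268  1.86587202  0.8951869   1.89544477 -0.65466342] [ 0.48915416 -0.08968338  0.15835806] [[ 0.026  0.998  0.063]
 [ 0.424 -0.068  0.903]
 [ 0.905  0.003 -0.424]] [ 0.58409056  0.49584183 -0.02683302]
```

View pics/w3.png

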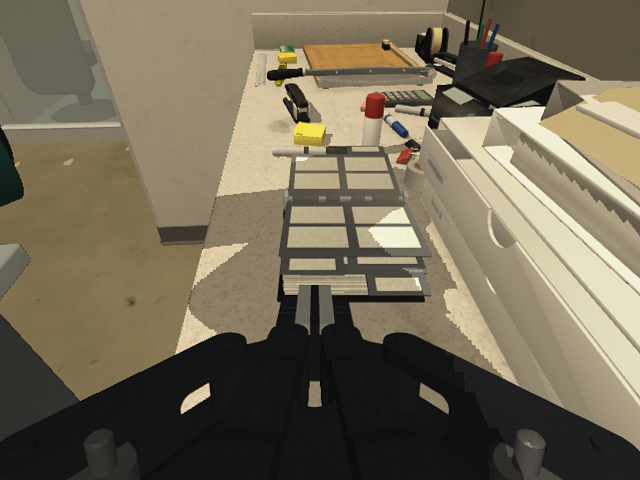

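View pics/side3.png

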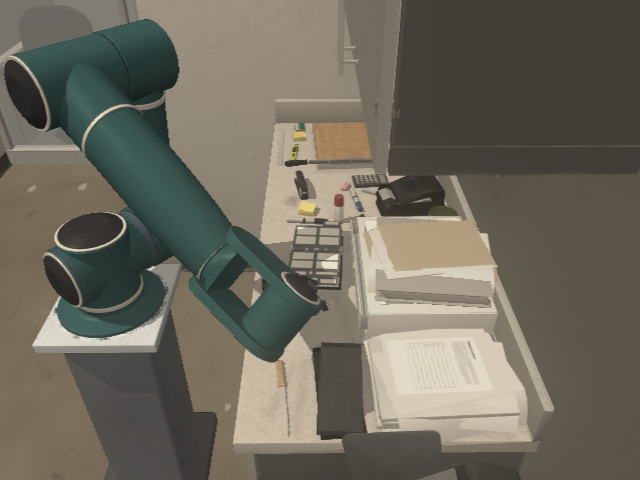

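The wrist view shows the gripper aligned just outside the near tab, at about px (312,265), with nothing underneath it. I'll descend.

Call:
apply_moves(offset=[[0,8,-26],[0,16,-52],[1,24,-78],[1,32,-104],[2,38,-126]], turn=[[0,0,0],[0,0,0],[0,0,0],[0,0,0],[0,0,0]], fingers=[0,0,0,0,0])

```text
t: 3.22
tcp_pos: [0.4905, -0.0506, 0.0293]
tool_rot: [0.616, 0.576, 0.393, -0.367]
ft_force: [1.4, 0.5, 0.3]
finger_gap: -0.0
```

Call:
apply_moves(offset=[[1,15,0],[2,30,0],[3,45,0],[4,60,0],[5,72,0]], turn=[[0,0,0],[0,0,0],[0,0,0],[0,0,0],[0,0,0]], fingers=[0,0,0,0,0])

```text
t: 3.63
tcp_pos: [0.496, 0.0226, 0.0315]
tool_rot: [0.615, 0.576, 0.394, -0.367]
ft_force: [-0.4, 0.5, -0.2]
finger_gap: -0.0001
```

```bash
python3 - <<'E'
from h import *
s=get_state();print(s["joint_pos"],s["tcp_pos"],R.from_quat(s["tool_rot"]).as_matrix().round(3),s["ft_force"])
p,d=read_camera("wrist");cv2.imwrite("pics/w4.png",p[:,:,::-1]);np.savez("pics/w4.npz",d=d,p=s["tcp_pos"],q=s["tool_rot"])
E
```

```text
[-0.51222792  0.18663282  2.02443386  0.96256696  1.63184702 -0.76085209] [0.49596601 0.02262308 0.03152026] [[ 0.027  0.998  0.062]
 [ 0.42  -0.067  0.905]
 [ 0.907  0.002 -0.421]] [-0.41787615  0.46667269 -0.23294989]
```

View pics/w4.png

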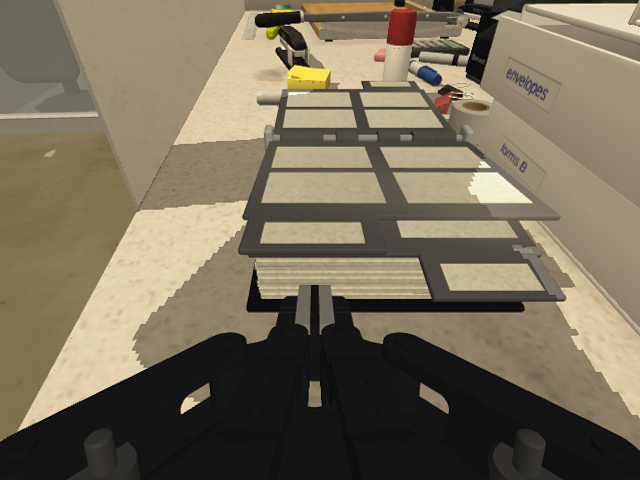

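The finger is centred under the tab's x-range, with the tab edge at row 255 and columns 243–378. The tip is only about 2 mm in. I'll compute the arc waypoints for the tip.

```bash
cat > traj.py <<'E'
from h import *
yaw=np.radians(-3.8);ex=np.array([np.cos(yaw),np.sin(yaw),0]);ey=np.array([-ex[1],ex[0],0]);ez=np.array([0,0,1.])
rod=np.array([545.5,164,43.5])
def pose(th,h=11,s=15,xb=-40,phi=None):
    if phi is None: phi=25 if th<=40 else 25+(th-40)*65/140
    t=np.radians(th);p=np.radians(phi)
    u=-np.cos(t)*ey+np.sin(t)*ez;n=np.sin(t)*ey+np.cos(t)*ez
    zt=np.cos(p)*ey-np.sin(p)*ez;xt=np.sin(p)*ey+np.cos(p)*ez
    if th<phi: T=rod+148*u-1.5*n+s*zt-h*xt
    else: T=rod+(148-s)*u-1.5*n-h*xt
    return T+xb*ex,phi
if __name__=="__main__":
    for th in list(range(5,180,10))+[180]:
        T,p=pose(th);print(th,T.round(1),round(p,1))
E
python3 traj.py
```

```text
5 [496.4  28.3  38.6] 25
15 [496.7  32.5  64. ] 25
25 [497.2  41.1  88.4] 25
35 [498.   52.4 108.6] 25
45 [499.   66.7 126.7] 27.3
55 [500.1  83.5 142.3] 32.0
65 [501.3 102.7 154.6] 36.6
75 [502.7 123.6 163.3] 41.2
85 [504.2 145.7 168.2] 45.9
95 [505.7 168.3 169.1] 50.5
105 [507.2 190.5 166.1] 55.2
115 [508.6 211.9 159.1] 59.8
125 [509.9 231.6 148.6] 64.5
135 [511.1 249.2 134.7] 69.1
145 [512.1 264.  117.9] 73.8
155 [512.8 275.5  98.9] 78.4
165 [513.4 283.6  78. ] 83.0
175 [513.6 287.8  56.1] 87.7
180 [513.7 288.4  45. ] 90.0
```

Call:
apply_moves(offset=[[0,4,0],[0,8,0],[0,9,4],[0,9,8],[0,9,12]], turn=[[0,0,0],[0,0,0],[0,0,0],[0,0,0],[0,0,0]], fingers=[0,0,0,0,0])

```text
t: 4.1
tcp_pos: [0.4958, 0.0296, 0.0427]
tool_rot: [0.616, 0.575, 0.393, -0.368]
ft_force: [-0.4, -0.8, 0.1]
finger_gap: 0.0002
```

Call:
apply_moves(offset=[[0,0,4],[0,0,8],[0,1,12],[0,1,16],[0,1,20]], turn=[[0,0,0],[0,0,0],[0,0,0],[0,0,0],[0,0,0]], fingers=[0,0,0,0,0])

```text
t: 4.52
tcp_pos: [0.4956, 0.0309, 0.0626]
tool_rot: [0.616, 0.575, 0.393, -0.368]
ft_force: [0.4, -0.1, -1.7]
finger_gap: 0.0001
```

```bash
python3 - <<'E'
from h import *
s=get_state();print(s["joint_pos"],s["tcp_pos"],s["ft_force"])
p,d=read_camera("wrist");cv2.imwrite("pics/w5.png",p[:,:,::-1]);np.savez("pics/w5.npz",d=d,p=s["tcp_pos"],q=s["tool_rot"])
f=np.load("pics/w5.npz")
for u in (290,315,340):
  print(u,[tuple((wp(f,u,v,d[v,u])*1000).round().astype(int).tolist()) for v in range(140,290,12)])
E
```

```text
[-0.49904917  0.12458555  2.02915756  0.97444062  1.65607362 -0.70516002] [0.49556605 0.03092103 0.06255785] [ 0.42078227 -0.13918975 -1.65359314]
290 [(487, 246, 42), (487, 222, 42), (487, 200, 42), (487, 166, 50), (486, 149, 50), (486, 124, 57), (486, 104, 61), (486, 86, 66), (486, 71, 70), (486, 59, 72), (486, 47, 76), (486, 36, 79), (486, 28, 80)]
315 [(511, 245, 42), (509, 220, 42), (508, 199, 42), (505, 166, 49), (504, 149, 49), (502, 123, 56), (501, 102, 62), (500, 85, 66), (499, 69, 71), (498, 57, 73), (497, 45, 76), (496, 35, 79), (496, 27, 80)]
340 [(534, 244, 42), (531, 219, 42), (528, 197, 42), (524, 165, 49), (522, 147, 50), (518, 122, 56), (516, 102, 61), (513, 84, 66), (511, 68, 70), (509, 56, 73), (508, 46, 75), (507, 35, 79), (505, 25, 82)]
```

View pics/w5.png

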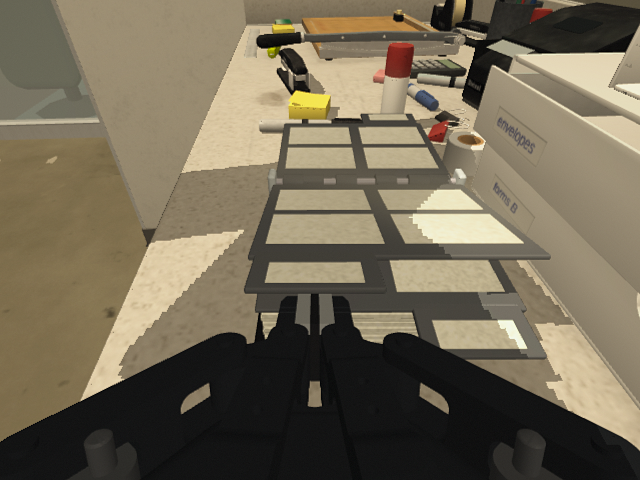

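The leaf has started to rise. The tab now overlies the fingers at rows 262–292, the leaf is at about 14° as the model predicts, the force is about 1.7 N, and the under leaf is still at z≈41. I'll continue along the arc.

Call:
apply_moves(offset=[[0,2,5],[0,4,10],[1,6,15],[1,8,20],[1,10,25]], turn=[[0,0,0],[0,0,0],[0,0,0],[0,0,0],[0,0,0]], fingers=[0,0,0,0,0])

```text
t: 4.98
tcp_pos: [0.4967, 0.0412, 0.0877]
tool_rot: [0.616, 0.575, 0.393, -0.368]
ft_force: [0.1, -0.3, -0.2]
finger_gap: -0.0003
```

Call:
apply_moves(offset=[[0,2,4],[0,4,8],[1,7,12.5],[1,9,16.5],[1,11.5,20.5]], turn=[[0,0,0],[0,0,0],[0,0,0],[0,0,0],[0,0,0]], fingers=[0,0,0,0,0])

```text
t: 5.4
tcp_pos: [0.4976, 0.0527, 0.108]
tool_rot: [0.616, 0.575, 0.393, -0.368]
ft_force: [1.1, -0.5, -1.7]
finger_gap: -0.0002
```

Call:
apply_moves(offset=[[0,3,4],[0,6,8],[1,9,11.5],[1,12,15],[1,14.5,18]], turn=[[0,0,0],[0,0,0],[0,0,0],[-1,0.1,0],[-2,0.1,0]], fingers=[0,0,0,0,0])

```text
t: 5.82
tcp_pos: [0.4986, 0.0672, 0.1259]
tool_rot: [0.623, 0.582, 0.382, -0.357]
ft_force: [-1.0, -0.3, -1.2]
finger_gap: -0.0001
```

```bash
python3 - <<'E'
from h import *
s=get_state();print(s["joint_pos"],s["tcp_pos"],R.from_quat(s["tool_rot"]).as_matrix()[:,2],s["ft_force"])
p,d=read_camera("wrist");cv2.imwrite("pics/w6.png",p[:,:,::-1]);np.savez("pics/w6.npz",d=d,p=s["tcp_pos"],q=s["tool_rot"])
f=np.load("pics/w6.npz")
for u in (290,315,):
  print(u,[tuple((wp(f,u,v,d[v,u])*1000).round().astype(int).tolist()) for v in range(140,300,12)])
E
```

```text
[-0.42631363 -0.01821466  2.03325271  0.99386597  1.65829884 -0.55680505] [0.49864133 0.06719819 0.12588259] [ 0.06079056  0.88940103 -0.45306767] [-1.01584209 -0.29868898 -1.16900512]
290 [(489, 478, 1), (489, 410, 17), (488, 407, 0), (488, 356, 13), (488, 286, 42), (488, 264, 42), (487, 245, 41), (487, 226, 42), (487, 209, 42), (486, 194, 41), (486, 179, 42), (488, 98, 115), (489, 61, 148), (488, 65, 136)]
315 [(525, 439, 18), (523, 405, 18), (522, 400, 3), (519, 355, 12), (514, 285, 41), (513, 262, 42), (511, 243, 42), (510, 224, 42), (509, 207, 42), (508, 193, 42), (507, 178, 42), (501, 96, 116), (499, 62, 146), (498, 58, 144)]
```

View pics/w6.png

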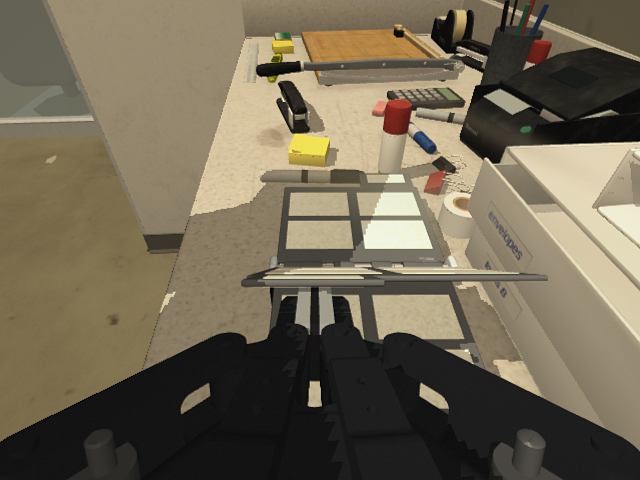

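The leaf is seen edge-on at rows 262–285, at about 45° as planned. I'll continue through upright.

Call:
apply_moves(offset=[[0,3,3.5],[0,6.5,7],[1,10,10],[1,13,13],[1,16.5,16]], turn=[[-1,0.1,0],[-2,0.1,0],[-3,0.2,0],[-4,0.3,0],[-4.7,0.3,0]], fingers=[0,0,0,0,0])

```text
t: 6.28
tcp_pos: [0.4997, 0.0838, 0.1422]
tool_rot: [0.638, 0.596, 0.356, -0.332]
ft_force: [1.0, -0.3, -0.6]
finger_gap: 0.0002
```

Call:
apply_moves(offset=[[0,4,2.5],[0,8,5],[1,11.5,7.5],[1,15.5,10],[1,19,12.5]], turn=[[-1,0.1,0],[-2,0.1,0],[-3,0.2,0],[-4,0.3,0],[-4.7,0.3,0]], fingers=[0,0,0,0,0])

```text
t: 6.7
tcp_pos: [0.5006, 0.1029, 0.1545]
tool_rot: [0.652, 0.61, 0.33, -0.308]
ft_force: [-0.2, -1.1, -0.5]
finger_gap: -0.0004
```

Call:
apply_moves(offset=[[0,4,2],[0,8,4],[1,12.5,5.5],[1,17,7.5],[1,21,9]], turn=[[-1,0.1,0],[-2,0.1,0],[-3,0.2,0],[-4,0.3,0],[-4.7,0.3,0]], fingers=[0,0,0,0,0])

```text
t: 7.12
tcp_pos: [0.5017, 0.124, 0.1635]
tool_rot: [0.665, 0.622, 0.303, -0.282]
ft_force: [0.0, -0.9, -1.0]
finger_gap: 0.0
```

Call:
apply_moves(offset=[[0,4.5,1.5],[0,9,2.5],[1,13,3.5],[1,17.5,4.5],[2,22,5]], turn=[[-1,0.1,0],[-2,0.1,0],[-3,0.2,0],[-4,0.3,0],[-4.7,0.3,0]], fingers=[0,0,0,0,0])

```text
t: 7.53
tcp_pos: [0.5036, 0.1459, 0.1684]
tool_rot: [0.677, 0.633, 0.276, -0.256]
ft_force: [-0.9, -0.5, -1.4]
finger_gap: -0.0001
```

```bash
python3 - <<'E'
from h import *
s=get_state();print(s["joint_pos"],s["tcp_pos"],R.from_quat(s["tool_rot"]).as_matrix()[:,2],s["ft_force"])
p,d=read_camera("wrist");cv2.imwrite("pics/w7.png",p[:,:,::-1])
p,d=read_camera("scene");cv2.imwrite("pics/s7.png",cv2.resize(p[170:310,190:390,::-1],(800,560)))
E
```

```text
[-0.1648417  -0.21249089  1.99662327  0.77087141  1.48377962 -0.2195035 ] [0.50360403 0.14592645 0.1684211 ] [ 0.0484454   0.69560399 -0.71679016] [-0.92913583 -0.4628262  -1.38661655]
```

View pics/w7.png

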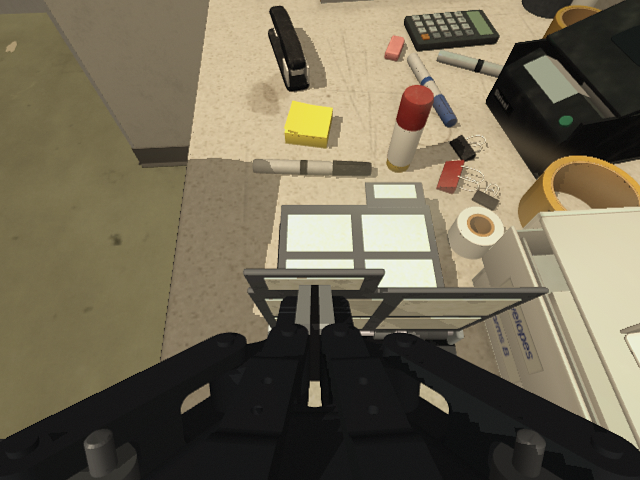

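View pics/s7.png

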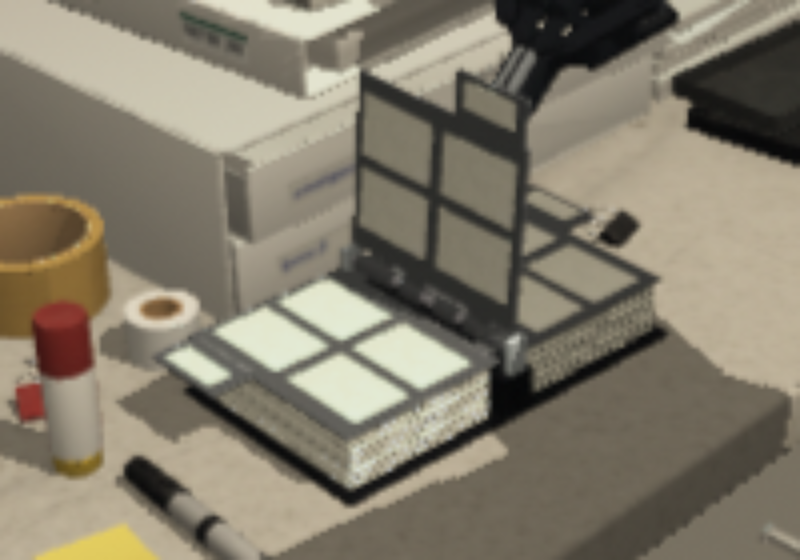

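The leaf is nearly upright with the fingertips behind its tab, and the leaf beneath lies flat. I'll continue to the left side.

Call:
apply_moves(offset=[[0,4.5,0.5],[0,9,0.7],[1,13.5,1],[1,18,1],[2,22.5,0.9]], turn=[[-1,0.1,0],[-2,0.1,0],[-3,0.2,0],[-4,0.3,0],[-4.7,0.3,0]], fingers=[0,0,0,0,0])

```text
t: 8.05
tcp_pos: [0.5056, 0.1685, 0.1693]
tool_rot: [0.687, 0.643, 0.248, -0.23]
ft_force: [-0.3, -0.4, 0.1]
finger_gap: -0.0001
```

Call:
apply_moves(offset=[[0,4.5,-0.2],[0,9,-0.7],[1,13.5,-1.4],[1,18,-2.2],[2,22.3,-3]], turn=[[-1,0.1,0],[-2,0.1,0],[-3,0.2,0],[-4,0.3,0],[-4.7,0.3,0]], fingers=[0,0,0,0,0])

```text
t: 8.47
tcp_pos: [0.5076, 0.1908, 0.1661]
tool_rot: [0.697, 0.652, 0.219, -0.203]
ft_force: [-0.6, -0.6, -1.2]
finger_gap: 0.0
```

Call:
apply_moves(offset=[[0,4.3,-1.2],[0,8.6,-2.4],[1,13,-3.8],[1,17.2,-5.3],[1,21.3,-7]], turn=[[-1,0.1,0],[-2,0.1,0],[-3,0.2,0],[-4,0.3,0],[-4.7,0.3,0]], fingers=[0,0,0,0,0])

```text
t: 8.88
tcp_pos: [0.5087, 0.212, 0.1591]
tool_rot: [0.705, 0.66, 0.191, -0.176]
ft_force: [-0.2, -0.5, 0.0]
finger_gap: -0.0004
```

Call:
apply_moves(offset=[[0,4,-1.8],[0,8,-3.8],[1,12,-6],[1,16,-8.3],[1,19.7,-10.5]], turn=[[-1,0.1,0],[-2,0.1,0],[-3,0.2,0],[-4,0.3,0],[-4.7,0.3,0]], fingers=[0,0,0,0,0])

```text
t: 9.3
tcp_pos: [0.5097, 0.2317, 0.1484]
tool_rot: [0.712, 0.667, 0.161, -0.149]
ft_force: [1.4, -0.4, 0.7]
finger_gap: 0.0004
```

```bash
python3 - <<'E'
from h import *
s=get_state();print(s["joint_pos"],s["tcp_pos"],R.from_quat(s["tool_rot"]).as_matrix()[:,2],s["ft_force"])
p,d=read_camera("wrist");cv2.imwrite("pics/w8.png",p[:,:,::-1])
p,d=read_camera("scene");cv2.imwrite("pics/s8.png",cv2.resize(p[170:310,190:390,::-1],(800,560)))
E
```

```text
[ 0.16252395 -0.19285274  1.9227707   0.44385406  1.32646112  0.13825666] [0.50965235 0.23172919 0.14836331] [ 0.03126902  0.42736005 -0.90354061] [ 1.39209025 -0.37106262  0.67722906]
```

View pics/s8.png

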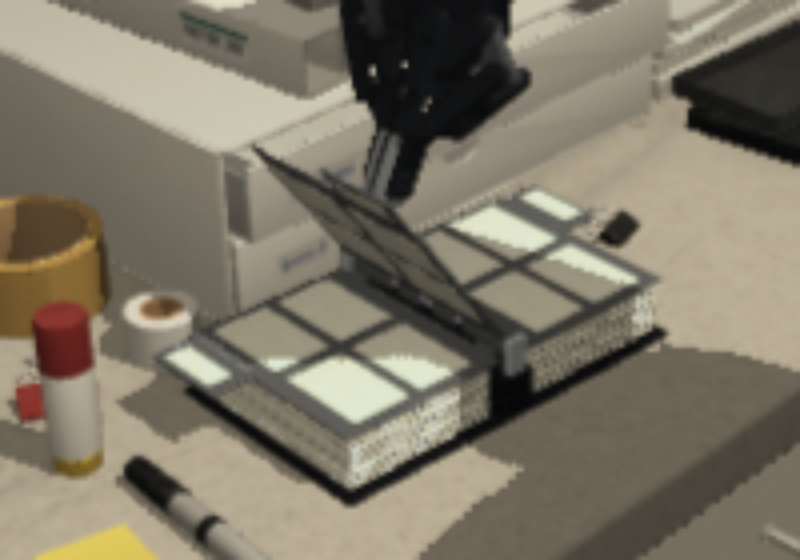

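View pics/w8.png

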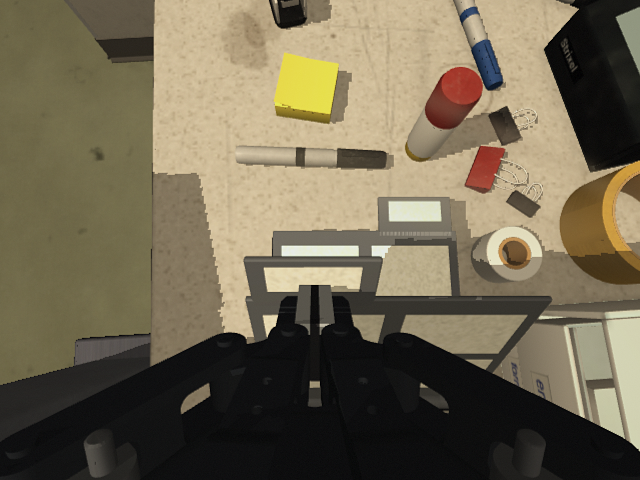

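The leaf is past 125° with the tips pressing on its tab. I'll continue down.

Call:
apply_moves(offset=[[0,3.7,-2.6],[0,7.3,-5.3],[1,10.8,-8.1],[1,14.3,-11],[1,17.5,-14]], turn=[[-1,0.1,0],[-2,0.1,0],[-3,0.2,0],[-4,0.3,0],[-4.7,0.3,0]], fingers=[0,0,0,0,0])

```text
t: 9.82
tcp_pos: [0.5107, 0.2492, 0.1343]
tool_rot: [0.718, 0.672, 0.132, -0.121]
ft_force: [-0.0, -0.3, 0.8]
finger_gap: -0.0003
```

Call:
apply_moves(offset=[[0,3.2,-3.2],[0,6.3,-6.5],[1,9.2,-9.9],[1,12.1,-13.3],[1,14.8,-16.8]], turn=[[-1,0.1,0],[-2,0.1,0],[-3,0.2,0],[-4,0.3,0],[-4.7,0.3,0]], fingers=[0,0,0,0,0])

```text
t: 10.23
tcp_pos: [0.5117, 0.2639, 0.1175]
tool_rot: [0.723, 0.677, 0.102, -0.094]
ft_force: [1.1, -0.9, 0.1]
finger_gap: -0.0002
```

Call:
apply_moves(offset=[[0,2.5,-3.7],[0,5,-7.4],[1,7.3,-11.3],[1,9.5,-15.2],[1,11.5,-19]], turn=[[-1,0.1,0],[-2,0.1,0],[-3,0.2,0],[-4,0.3,0],[-4.7,0.3,0]], fingers=[0,0,0,0,0])

```text
t: 10.65
tcp_pos: [0.5127, 0.2753, 0.0984]
tool_rot: [0.726, 0.68, 0.073, -0.066]
ft_force: [-0.9, -1.2, 0.2]
finger_gap: -0.0001
```

Call:
apply_moves(offset=[[0,1.8,-4.1],[0,3.5,-8.2],[0,5.1,-12.4],[0,6.7,-16.7],[0.5,8,-21]], turn=[[-1,0.1,0],[-2,0.1,0],[-3,0.2,0],[-4,0.3,0],[-4.7,0.3,0]], fingers=[0,0,0,0,0])

```text
t: 11.07
tcp_pos: [0.513, 0.2833, 0.0773]
tool_rot: [0.729, 0.682, 0.043, -0.038]
ft_force: [-0.3, -0.6, 0.7]
finger_gap: 0.0002
```

```bash
python3 - <<'E'
from h import *
s=get_state();print(s["joint_pos"],s["tcp_pos"],R.from_quat(s["tool_rot"]).as_matrix()[:,2],s["ft_force"])
p,d=read_camera("wrist");cv2.imwrite("pics/w9.png",p[:,:,::-1])
p,d=read_camera("scene");cv2.imwrite("pics/s9.png",cv2.resize(p[170:310,190:390,::-1],(800,560)))
E
```

```text
[ 0.41172566 -0.02955678  1.84966978  0.10431885  1.26720858  0.44875483] [0.51304612 0.28327648 0.07734498] [ 0.01111818  0.11328429 -0.99350041] [-0.26155548 -0.60044539  0.74378864]
```

View pics/s9.png

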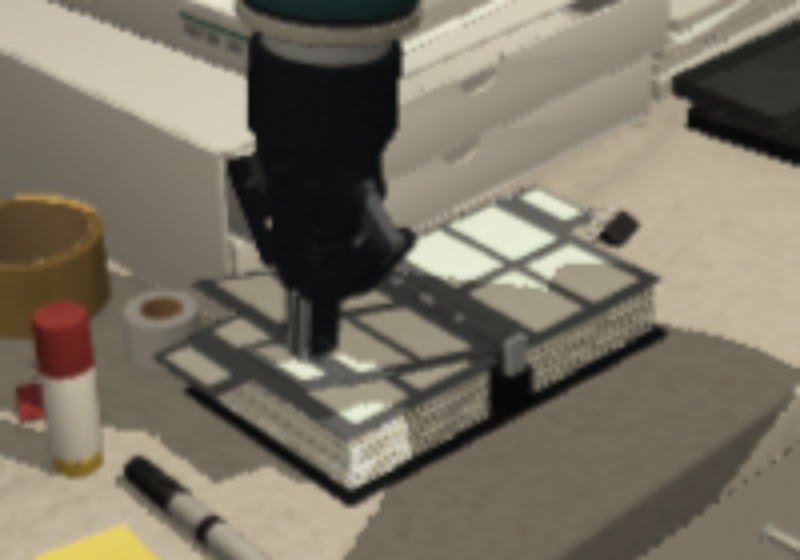

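View pics/w9.png

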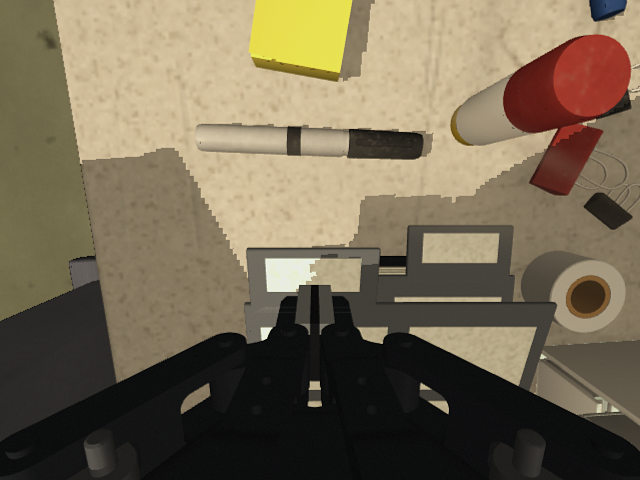

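The leaf is at about 165° and nothing else has moved. I'll do the final descent slowly.

Call:
apply_moves(offset=[[0,1,-4.3],[0,2,-8.7],[0,2.8,-13],[0,3.5,-17.5],[0,4,-22]], turn=[[-1,0.1,0],[-2,0.1,0],[-3,0.2,0],[-4,0.3,0],[-4.7,0.3,0]], fingers=[0,0,0,0,0])

```text
t: 11.58
tcp_pos: [0.5131, 0.2872, 0.0553]
tool_rot: [0.73, 0.684, 0.013, -0.009]
ft_force: [-0.2, 0.1, -0.2]
finger_gap: -0.0002
```

Call:
apply_moves(offset=[[0,0,-2],[0,0,-4],[0,0.5,-6],[0,0.5,-8],[0,0.5,-9.5]], turn=[[-0.5,0,0],[-1,0,0],[-1.5,0,0],[-2,0,0],[-2,0,0]], fingers=[0,0,0,0,0])

```text
t: 12.0
tcp_pos: [0.5131, 0.2877, 0.0461]
tool_rot: [0.73, 0.684, 0.001, 0.003]
ft_force: [0.4, -0.1, 0.6]
finger_gap: -0.0
```

Call:
apply_moves(offset=[[0,0,-0.3],[0,0,-0.6],[0,0,-0.9],[0,0,-1.2],[0,0,-1.5]], turn=[[0,0,0],[0,0,0],[0,0,0],[0,0,0],[0,0,0]], fingers=[0,0,0,0,0])

```text
t: 12.42
tcp_pos: [0.5132, 0.2875, 0.0449]
tool_rot: [0.73, 0.684, 0.002, 0.003]
ft_force: [-1.4, -0.2, 4.0]
finger_gap: -0.0001
```

Call:
apply_moves(offset=[[0,0,-0.2],[0,0,-0.4],[0,0,-0.6],[0,0,-0.8],[0,0,-0.8]], turn=[[0,0,0],[0,0,0],[0,0,0],[0,0,0],[0,0,0]], fingers=[0,0,0,0,0])

```text
t: 12.83
tcp_pos: [0.5133, 0.2876, 0.0448]
tool_rot: [0.73, 0.684, 0.002, 0.003]
ft_force: [-3.7, -2.1, 10.0]
finger_gap: -0.0
```

The tip height stays put at 44.8 mm while the force rises to 10 N, so the leaf is on its stop. I'll lift straight off and check.

Call:
apply_moves(offset=[[0,0,1],[0,0,4],[0,0,15],[0,0,40],[0,0,70]], turn=[[0,0,0],[0,0,0],[0,0,0],[0,0,0],[0,0,0]], fingers=[0,0,0,0,0])

```text
t: 13.25
tcp_pos: [0.5123, 0.2871, 0.1138]
tool_rot: [0.73, 0.684, 0.0, 0.002]
ft_force: [-0.4, -0.2, -0.0]
finger_gap: 0.0001
```

Call:
apply_moves(offset=[[0,-25,30],[0,-60,60],[0,-100,85],[0,-130,100],[0,-150,100]], turn=[[0,0,0],[0,0,0],[0,0,0],[0,0,0],[0,0,0]], fingers=[0,0,0,0,0])

```text
t: 13.67
tcp_pos: [0.5138, 0.1352, 0.2194]
tool_rot: [0.73, 0.683, 0.004, 0.005]
ft_force: [-0.7, 0.4, 0.6]
finger_gap: 0.0
```

Call:
apply_moves(offset=[[0,0,0],[0,0,0],[0,0,0],[0,0,0],[0,0,0]], turn=[[0,0,0],[0,0,0],[0,0,0],[0,0,0],[0,0,0]], fingers=[0,0,0,0,0])

```text
t: 14.08
tcp_pos: [0.5129, 0.1384, 0.2136]
tool_rot: [0.729, 0.684, 0.001, 0.002]
ft_force: [-0.4, 0.3, -0.5]
finger_gap: -0.0001
```

```bash
python3 - <<'E'
from h import *
s=get_state();print(s["t"],s["tcp_pos"],s["ft_force"],abs(s["dq"]).max())
p,d=read_camera("wrist");cv2.imwrite("pics/w10.png",p[:,:,::-1]);np.savez("pics/w10.npz",d=d,p=s["tcp_pos"],q=s["tool_rot"])
f=np.load("pics/w10.npz")
T=wT(f);K=camera_info("wrist")["camera_matrix"]
from traj import rod,ex,ey
for a in (-60,-40,0,40,60):
  o=[]
  for b in (25,50,80,110,118,140):
    P=(rod+a*ex+b*ey)/1000;q=K@(T[:3,:3].T@(P-T[:3,3]));u,v=(q[:2]/q[2]).astype(int)
    o.append((wp(f,u,v,d[v,u])*1000).round(1)[2] if 0<=u<640 and 0<=v<480 else None)
  print(a,o)
p,d=read_camera("scene");cv2.imwrite("pics/s10.png",cv2.resize(p[170:310,190:390,::-1],(800,560)))
p,d=read_camera("side");cv2.imwrite("pics/d10.png",p[:,:,::-1])
E
```

```text
14.0833 [0.51293112 0.13837526 0.2136087 ] [-0.40795083  0.25802687 -0.49825732] 0.0011863780974247324
-60 [np.float64(45.8), np.float64(45.3), np.float64(46.3), np.float64(45.6), np.float64(44.9), np.float64(45.0)]
-40 [np.float64(45.8), np.float64(45.3), np.float64(44.3), np.float64(45.9), np.float64(45.5), np.float64(46.1)]
0 [np.float64(44.7), np.float64(44.5), np.float64(43.8), np.float64(45.1), np.float64(44.2), np.float64(0.4)]
40 [np.float64(45.4), np.float64(46.4), np.float64(45.0), np.float64(44.7), np.float64(43.0), np.float64(41.0)]
60 [np.float64(46.2), np.float64(45.7), np.float64(44.8), np.float64(45.7), np.float64(45.1), np.float64(40.5)]
```

View pics/s10.png

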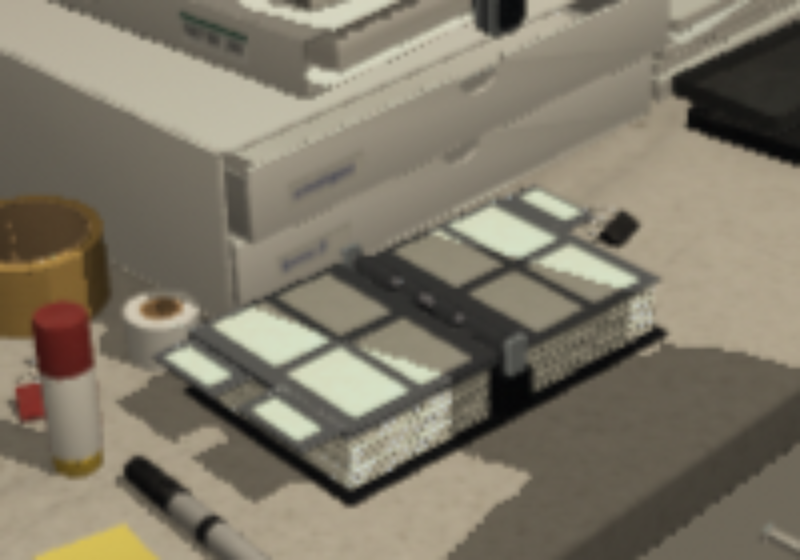

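View pics/w10.png

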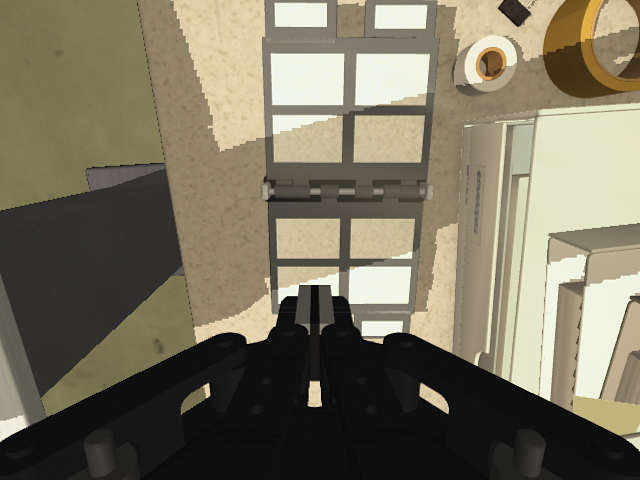

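View pics/d10.png

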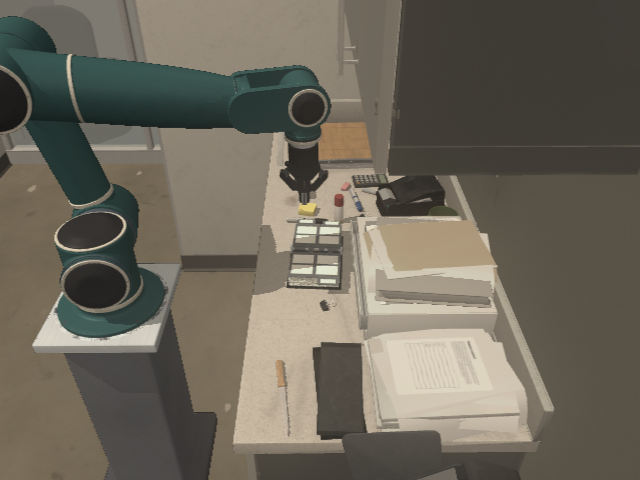

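The turned leaf lies flat on the left: its top is at 45 mm everywhere, and its tab is at scene px (285,418). The leaf beneath is flat on the right. The clip, opener, marker, notes and glue stick are where they were, and the arm is clear and still.

```bash
python3 -c "
from station import *
print(hand_in())"
```

```text
the job is handed in; nothing more can be done
None
```

The top leaf is turned over the rod and lies flat on the left half of the book, and the job is handed in at about 14 s of the 48 s allowed. I kept the fingers shut, hooked them under the near tab and carried the leaf round at about 24°/s. I then pressed it down until the force reached 10 N and the tip moved no further, at 44.8 mm.

**Last checks:**
- **Turned leaf:** depth readings put its top at about 45 mm, within ±2 mm, from near the rod to the tab. The expected height is 45 mm.
- **Leaf beneath:** it looks flat on the right in the scene and wrist pictures, but I did not measure its depth again at the end.
- **Loose objects:** none showed any movement in the pictures. I judged this by eye and did not measure their positions again. The stapler was hidden in the last pictures, so I last saw it earlier in the turn.
- **Robot:** it stands clear and still, with contact force near zero.

No check failed or disagreed.

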